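# Clamp the blue amplifier module in its test fixture

## Robot

A 6-joint arm with a two-finger parallel gripper is mounted at the origin on the work surface. World frame = base frame: x ahead of the robot, y to its left, z up, the work surface at z = 0. Lengths are in m, angles in rad, forces in N, time in s.
With the tool pointing down it reaches from about 0.275 to 0.725 m from the base axis. Payload 5.6 kg.
Tool frame: the origin (TCP) lies midway between the tips of the shut fingers; the grasp point (between the pads) lies 19 mm behind it; z points along the fingers, y is the line along which they close (so a half turn about z gives the same grasp; the last joint's range is limited). The gripper opens to 85 mm and grips with 20 to 120 N. Pads are 22 mm wide; open, the fingers measure 114 mm over their backs; the gripper's body (76 mm by 85 mm) begins 54 mm behind the grasp point. The pads swing forward as they close: fully open they stand 13 mm farther back than shut.
Start: joints at [-0.879, 0.255, 0.108, 0, -1.424, -0.285], TCP at [0.218, -0.505, 0.231] pointing down, gripper open.
Joint ranges: [-2.95, 2.95], [-1.21, 1.97], [-1.09, 1.5], [-2.87, 1.71], [-2.94, -0.07], [-3.05, 3.05]. Speed limits (rad/s): [2.57, 2.57, 3.14, 3.14, 3.14, 3.14].

## Interface

Orientations are given as a unit quaternion [w, x, y, z].
In Python, from station import r gives the robot as it stands. The module is installed in compiled form; this text tells all that it offers. Calls block until the motion is done:
- r.move_pose(position, orientation): joint-space move of the TCP to a pose.
- r.move_l(position, rate=0.15, rotation=None, f_stop=None): straight line of the TCP; rotation=None keeps the orientation; rate is the mean speed in m/s. With f_stop (N) it stops when the force on the tool has changed by that much, and returns True; else False.
- r.set_joints(angles): joint-space move.
- r.command_gripper(opening): opening from 0.0 (shut) to 1.0 (fully open); the grip force is fixed at half the most; returns when the fingers have stopped.
- r.hold(seconds).
- r.inverse_kinematics(position, orientation): joint angles nearest the present ones, or None.
- r.observe(): the state.
- r.snapshot(name): name is "side" or "top" or "wrist"; returns the picture (384x512x3 uint8, blue, green, red); there is no depth.
- r.camera_info(name): a dict with "camera_matrix" (3x3 intrinsics, pixels), "rvec" (rotation vector, rad) and "tvec" (3), from world to camera coordinates, as OpenCV has them. Camera axes: x right, y down, z forward; pixel columns grow to the right and rows downward; lengths in m; the calibration is good to about 2 mm. The wrist camera is an equidistant fisheye: a pixel r from the principal point sees the ray r / f radians off the axis. A picture is of the moment at which its call begins: read the wrist's pose just before it. camera_info takes no time and is no camera call; for the wrist camera it gives the pose at the moment of the call.
A pose or a line that the arm cannot do raises r.IKError and nothing moves.
- r.close_job(): hands the job in; it is judged then, once.
The state is a dict: "time": time; "qpos": joint angles; "joint_vel": joint speeds; "joint_torque": joint torques, N m; "eef_pos": TCP position; "ee_rot": TCP orientation; "contact_force": force on the tool from outside, world axes, zero at the start; "ft_torque": the same for the moment, N m; "gripper_width": opening from 0.0 (shut) to 1.0 (fully open); "grasp_force": force on a finger pad.
Only numpy, scipy, OpenCV 4.12 (cv2) and the standard library are available. Lean on these libraries where they do the work, as an engineer would, in place of code of your own. Each camera call takes 0.05 s, during which the arm holds its last target. There are 200 camera calls.

## Task

The blue amplifier module is lying loose under its screw clamp on the test bench. Hold that clamp's T-handle and turn it clockwise, seen from above, until rising resistance shows that the module is firmly clamped, without over-tightening it, then let go. Leave the other clamp, with the black module, untouched.

Things in the scene. Friction and masses are not known exactly. Their poses are not given: they have to be found in the camera images.
- grip (a point): Centre of the T-handle bar on the clamp with the BLUE module, on its vertical screw axis, 154 to 159 mm up. Steel bar 90 x 14 x 14 mm, red 19 mm balls at its ends. x along bar, z up; turns with it. 12 mm stem below; 40 mm free under the bar's centre for fingers. Clockwise from above tightens, sinking 6 mm/rad, against 0.22 N m friction; one grasp (up to 1.5 rad) suffices.
- pad: Black rubber pad, 26 mm across, under that screw; origin at centre of underside, z up; does not turn. Starts 0.9 to 6 mm above the module, meets it after 0.15 to 1 rad of handle turn. From there torque grows 0.4 N m per rad, pad force 67 N per rad. Right: 0.25 to 0.8 rad past meeting (15 N or more; over 55 N is too much). Friction holds the screw when let go.
- module: Blue metal amplifier housing, ribs at both ends, brass connectors, 130 x 56 x 30 mm, 0.35 kg, loose on the clamp's base plate (plate top 12 mm above the work surface). Origin at centre of underside, x along its length, z up; flat top under the pad 30 mm above the origin.
- clamp_b: The OTHER clamp, alike but holding a BLACK module: not to be touched. Aluminium base 140 x 120 x 12 mm, two posts, grey bridge (top 106 mm up), T-handle with red ends reaching 168 mm up and 55 mm from the axis. Origin at centre of the base's underside, on its screw axis; x along its module.
Things that resemble listed ones, but are neither listed nor needed, are in the scene too. Of the things that look like the module, the smallest one is meant.

How it is judged:
At the end, for the whole second after the job is handed in: The pad of the blue module's clamp presses on the module with more than 15 N and keeps doing so after the handle is let go; the module is at rest, flat (within 0.1 rad) and within 15 mm of where it lay (contact force between pad and module above 15 N and distance of module from where it was at the start of the episode below 0.015 m and angle between module's own z axis and vertical below 0.1 rad and linear speed of module below 0.02 m/s); the robot touches nothing.
It fails at once if the blue module is over-tightened: the pad presses on it with more than 55 N (contact force between pad and module above 55 N).
It fails at once if the robot touches the other clamp (more than 1 N) (contact force between any of the fingers, the arm and clamp_b above 1 N).
It also fails if it takes over 45 s, if anything falls off the work surface, if the arm or the gripper's body presses on something with over 40 N, if the wrist force passes 120 N, or if a joint passes its speed limit or range.

## Working session

There is one attempt and no reset: what is moved stays moved. The work goes in short steps, each a Python script; the robot and the scene stay as the last script left them, time stands still between calls to the robot, and variables do not carry over. Pictures are saved under pics/ and viewed, at most 10 in all, crops included, and the job is handed in when it is done.

```bash
mkdir -p pics; python3 - <<'E'
from station import r
import cv2
for n in("top","side"):
    cv2.imwrite(f"pics/{n}.png",r.snapshot(n)); print(n,r.camera_info(n))
s=r.observe();print(s)
E
```

```text
top {'camera_matrix': array([[497.59688897,   0.        , 255.66422719],
       [  0.        , 497.59688897, 195.37207006],
       [  0.        ,   0.        ,   1.        ]]), 'rvec': array([ 2.14396452, -2.14735688,  0.1770675 ]), 'tvec': array([0.07693234, 0.48173629, 1.46141468])}
side {'camera_matrix': array([[416.14759281,   0.        , 248.79056665],
       [  0.        , 416.14759281, 193.79087535],
       [  0.        ,   0.        ,   1.        ]]), 'rvec': array([ 0.67321636, -2.53361335,  1.22788869]), 'tvec': array([0.46192076, 0.16797554, 1.11801534])}
{'time': 0.1, 'qpos': array([-8.79401133e-01,  2.55651672e-01,  1.07145330e-01, -3.92636436e-04,
       -1.42392583e+00, -2.84632626e-01]), 'joint_vel': array([-0.00050649, -0.00130276,  0.00283351,  0.00363527,  0.0009971 ,
       -0.00213786]), 'joint_torque': array([-1.27293333e-03, -3.87603450e+01,  2.38475794e+01,  5.37789166e+00,
       -3.77200180e-03,  3.01795666e-06]), 'eef_pos': array([ 0.21748014, -0.50469004,  0.23051433]), 'ee_rot': array([-2.11988375e-04, -2.01953707e-01,  9.79394708e-01,  8.13490028e-04]), 'contact_force': array([ 0.0911645 , -0.91717459, -0.77454772]), 'ft_torque': array([-0.03835187,  0.02433088,  0.01459815]), 'grasp_force': 0.0, 'gripper_width': 0.9994748124559985}
```

View pics/top.png

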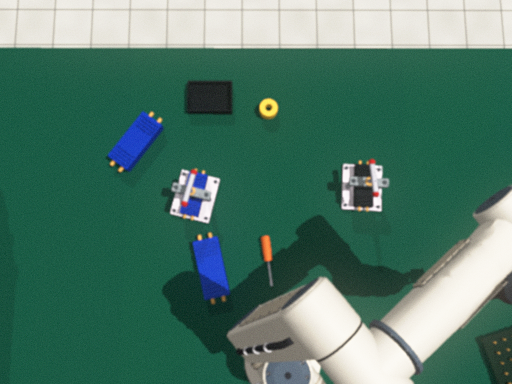

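View pics/side.png

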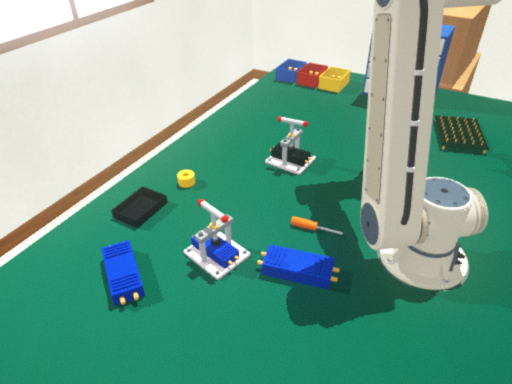

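The top view shows the blue clamp's base around (195,195), with its handle running from about (194,171) to (184,203). The black clamp is at (362,187). In the side view the blue clamp's handle ends are near (202,203) and (226,219). I'll enlarge both.

```bash
python3 - <<'E'
import cv2,numpy as np
t=cv2.imread("pics/top.png")[155:235,150:240];s=cv2.imread("pics/side.png")[190:280,175:265]
f=lambda a:cv2.resize(a,(400,400*a.shape[0]//a.shape[1]),interpolation=cv2.INTER_CUBIC)
a,b=f(t),f(s);h=max(len(a),len(b));p=lambda a:np.pad(a,((0,h-len(a)),(0,0),(0,0)))
cv2.imwrite("pics/crop.png",np.hstack([p(a),p(b)]))
E
```

```text
(no output)
```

View pics/crop.png

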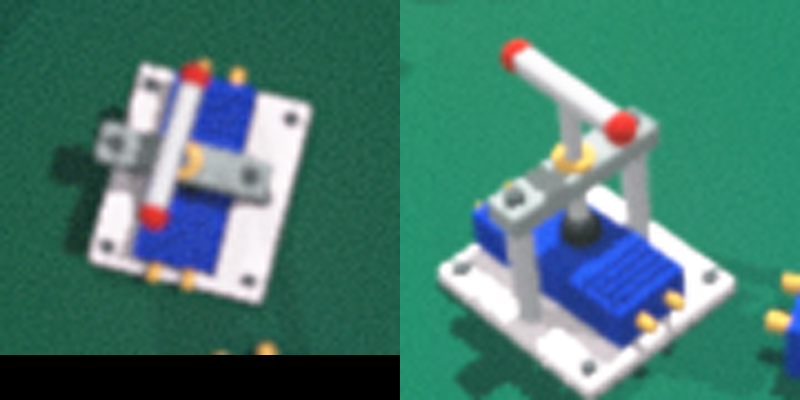

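Top crop: balls at px (193.9,171.9) and (184.7,203.8). Side crop: (201.1,202.4) and (224.7,218.8). I'll triangulate these, then go above the handle.

```bash
cat > h.py <<'E'
from station import r
import cv2,numpy as np
from scipy.spatial.transform import Rotation as R
def P(n):
    c=r.camera_info(n);return c["camera_matrix"]@np.c_[cv2.Rodrigues(c["rvec"])[0],c["tvec"]]
def quat(yaw): # tool down, tool y axis at yaw+90deg flipped: tool x along bar at yaw
    q=(R.from_euler('z',yaw)*R.from_euler('x',np.pi)).as_quat();return np.r_[q[3],q[:3]]
E
python3 - <<'E'
from h import *
a=np.array([[193.9,171.9],[184.65,203.8]]).T; b=np.array([[201.1,202.4],[224.7,218.8]]).T
X=cv2.triangulatePoints(P("top"),P("side"),a,b);X=(X[:3]/X[3]).T
print(X,X.mean(0),np.linalg.norm(X[0]-X[1]))
d=X[0]-X[1];yaw=np.arctan2(d[1],d[0]);print("yaw",yaw)
c=X.mean(0)
for k in(0,np.pi):
  for t in(0,-.8,-1.6,-1.9):
    print(k,t,r.inverse_kinematics([c[0],c[1],.137],quat(yaw+k+t)))
E
```

```text
[[0.52908129 0.24903591 0.15602191]
 [0.43994324 0.27327036 0.15654396]] [0.48451226 0.26115314 0.15628293] 0.0923751712029692
yaw -0.2654591718029722
0 0 [ 7.78693317e-01  3.02484092e-01 -7.07948003e-02  4.44089210e-16
 -1.19751743e+00  5.26643838e-01]
0 -0.8 [ 0.77869332  0.30248409 -0.0707948   0.         -1.19751743 -0.27335616]
0 -1.6 [ 0.77869332  0.30248409 -0.0707948   0.         -1.19751743 -1.07335616]
0 -1.9 [ 7.78693317e-01  3.02484092e-01 -7.07948003e-02 -4.44089210e-16
 -1.19751743e+00 -1.37335616e+00]
3.141592653589793 0 [ 7.78693317e-01  3.02484092e-01 -7.07948003e-02 -4.44089210e-16
 -1.19751743e+00 -2.61494882e+00]
3.141592653589793 -0.8 [ 0.77869332  0.30248409 -0.0707948   0.         -1.19751743  2.86823649]
3.141592653589793 -1.6 [ 0.77869332  0.30248409 -0.0707948   0.         -1.19751743  2.06823649]
3.141592653589793 -1.9 [ 7.78693317e-01  3.02484092e-01 -7.07948003e-02  4.44089210e-16
 -1.19751743e+00  1.76823649e+00]
```

```bash
python3 - <<'E'
from h import *
p=r.observe()["eef_pos"]
r.move_l([p[0],p[1],.30])
r.move_pose([.4845,.2612,.30],quat(-.2655))
r.move_l([.4845,.2612,.235])
ci=r.camera_info("wrist");im=r.snapshot("wrist");o=r.observe()
np.savez("w.npz",K=ci["camera_matrix"],rv=ci["rvec"],tv=ci["tvec"])
cv2.imwrite("pics/w1.png",cv2.resize(im,(768,576),interpolation=cv2.INTER_CUBIC))
print(o["time"],o["eef_pos"],o["contact_force"],o["ft_torque"])
d=np.array([np.cos(-.2655),np.sin(-.2655),0])*.046
for s in(1,-1,0):
  x=np.array([.4845,.2612,.1563])+s*d
  c=cv2.Rodrigues(ci["rvec"])[0]@x+ci["tvec"]; th=np.arctan2(np.hypot(c[0],c[1]),c[2]);u=c[:2]/np.hypot(c[0],c[1])*th
  print("pred px(x1.5)",1.5*(u*ci["camera_matrix"][0,0]+ci["camera_matrix"][:2,2]))
E
```

```text
4.1917 [0.48524179 0.26130769 0.23640945] [0.49084967 0.20892707 0.04246139] [-0.02340963 -0.00995254 -0.05268323]
pred px(x1.5) [375.4813478  214.38854769]
pred px(x1.5) [375.68040586 377.28167335]
pred px(x1.5) [375.59045719 301.05569121]
```

View pics/w1.png

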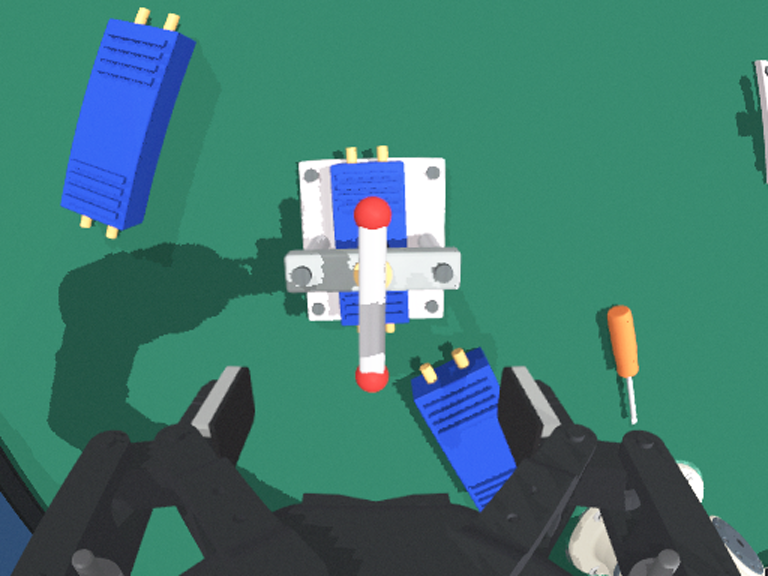

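The wrist view has the balls at (373,213) and (372,378), against predictions of (375.5,214) and (375.6,377). That is a lateral offset of about 1.5 mm and the yaw is fine, so I correct it, descend and grasp.

```bash
python3 - <<'E'
from h import *
w=np.load("w.npz");cx=cv2.Rodrigues(w["rv"])[0][0]
g=np.array([.4845,.2612,.139])-.0015*np.array([cx[0],cx[1],0]);print(g)
r.move_l([g[0],g[1],.20]);
print(r.move_l(g,rate=.08,f_stop=8))
r.hold(.2);o=r.observe();print(o["time"],o["eef_pos"],o["contact_force"],o["ft_torque"])
r.command_gripper(0.0);r.hold(.2)
o=r.observe();print(o["time"],o["eef_pos"],o["contact_force"],o["ft_torque"],o["gripper_width"],o["grasp_force"])
np.save("g.npy",g)
cv2.imwrite("pics/w2.png",r.snapshot("wrist"))
E
```

```text
[0.48489557 0.2626469  0.139     ]
False
5.6833 [0.48512912 0.26282676 0.13953193] [ 0.14221627 -0.35739688 -0.01044911] [ 0.00570451 -0.02040039 -0.02904095]
6.5333 [0.48505313 0.2631203  0.13918272] [0.32230795 3.33877616 0.91604268] [ 0.99832882  0.03484721 -0.19941943] 0.14953469885034784 59.2819207906723
```

View pics/w2.png

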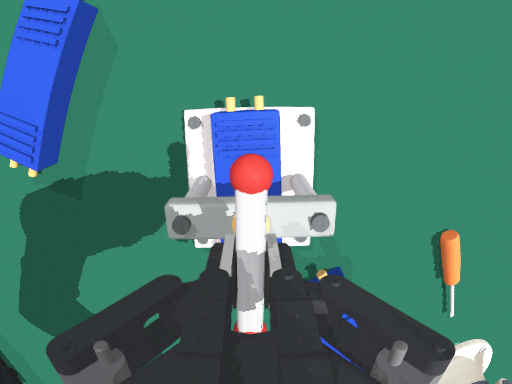

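The fingers hold the bar at its centre, with the width consistent with 14 mm. Now I turn clockwise in small steps, following the thread down and logging the torque.

```bash
cat > turn.py <<'E'
import sys
from h import *
g=np.load("g.npy")
def turn(t0,t1,tmax):
    n=int(round((t1-t0)/.05))
    for t in np.linspace(t0,t1,n+1)[1:]:
        r.move_l(g-[0,0,.006*t],rate=.003,rotation=quat(-.2655-t)); r.hold(.15)
        o=r.observe();q=o["ee_rot"];e=R.from_quat(np.r_[q[1:],q[0]]).as_matrix()[:2,0]
        print("%.2f act %.3f Tz %.3f F %s t %.1f gf %.0f"%(t,-.2655-np.arctan2(e[1],e[0]),o["ft_torque"][2],o["contact_force"].round(1),o["time"],o["grasp_force"]))
        if o["ft_torque"][2]>tmax: print("stop");break
turn(*map(float,sys.argv[1:4]))
E
python3 turn.py 0 0.6 0.36
```

```text
0.05 act 0.049 Tz -0.104 F [0.  4.9 1.4] t 7.0 gf 59
0.10 act 0.098 Tz -0.136 F [-0.1  5.9  1. ] t 7.4 gf 59
0.15 act 0.148 Tz -0.052 F [0.6 3.7 0.6] t 7.8 gf 59
0.20 act 0.198 Tz -0.092 F [-0.3  5.9  1.1] t 8.2 gf 59
0.25 act 0.248 Tz -0.099 F [0.7 6.6 0.6] t 8.6 gf 59
0.30 act 0.298 Tz -0.112 F [-0.3  6.2  1.5] t 9.0 gf 59
0.35 act 0.348 Tz -0.131 F [ 1.1  5.8 -0.1] t 9.4 gf 59
0.40 act 0.398 Tz -0.086 F [0.4 6.3 0.6] t 9.8 gf 59
0.45 act 0.448 Tz -0.179 F [0.8 6.2 0.6] t 10.2 gf 59
0.50 act 0.498 Tz -0.105 F [0.4 6.6 0.5] t 10.6 gf 59
0.55 act 0.548 Tz -0.034 F [2.3 6.5 0.3] t 11.0 gf 59
0.60 act 0.598 Tz -0.078 F [1.2 6.3 0.6] t 11.4 gf 59
```

```bash
python3 - <<'E'
from h import *
im=r.snapshot("wrist");a=r.snapshot("side")[185:265,180:260]
cv2.imwrite("pics/w3.png",np.hstack([im,np.pad(cv2.resize(a,(280,280),interpolation=cv2.INTER_CUBIC),((0,104),(0,0),(0,0)))]))
o=r.observe();print(o["ft_torque"],o["joint_torque"],o["contact_force"],o["qpos"])
E
```

```text
[ 2.19317371 -0.35350863 -0.10217792] [ -2.70892672 -40.10546207  19.74385858   5.93483537  -1.79422494
   0.09130476] [1.82219506 6.28822631 0.26287481] [ 7.80527345e-01  3.05729231e-01 -6.96884178e-02 -4.88132127e-04
 -1.19308777e+00 -7.34140380e-02]
```

View pics/w3.png

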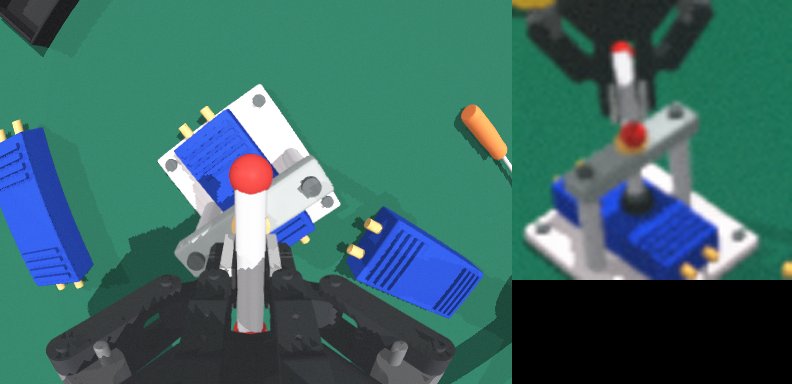

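The handle turns with the tool, but the Tz readout is biased by side load: y is off by about 0.5 mm, giving 6 N. I'll relieve that and watch the wrist joint torque, read immediately after each small step.

```bash
cat > turn.py <<'E'
import sys
from h import *
g=np.load("g.npy")
def read():
    a=[(o["ft_torque"][2],o["joint_torque"][5]) for o in (r.observe(),)]
    return a[0]
def turn(t0,t1,tmax):
    n=int(round(abs(t1-t0)/.05))
    for t in np.linspace(t0,t1,n+1)[1:]:
        r.move_l(g-[0,0,.006*t],rate=.003,rotation=quat(-.2655-t)); a=read()
        B=[]
        for _ in range(8): r.hold(.02);B.append(read())
        o=r.observe();b=np.mean(B,0)
        print("%.2f end Tz %.3f j6 %.3f | held Tz %.3f j6 %.3f sd %.3f %.3f F %s d %s t %.1f"%(t,*a,*b,*np.std(B,0),o["contact_force"].round(1),((o["eef_pos"]-g)*1e3).round(2)[:2],o["time"]))
        if b[1]>tmax: print("stop");break
turn(*map(float,sys.argv[1:4]))
E
python3 - <<'E'
from h import *
g=np.load("g.npy");g[:2]+=[.0001,.0006];np.save("g.npy",g)
r.move_l(g-[0,0,.0036],rate=.003);r.hold(.2)
o=r.observe();print(o["contact_force"],o["ft_torque"],o["joint_torque"][5])
E
python3 turn.py .6 .7 .4;echo; python3 turn.py .7 .6 .4;
```

```text
[1.87005966 5.13333998 0.24055147] [ 1.7730014  -0.47752138  0.00666149] 0.034587382106110454
0.65 end Tz -0.066 j6 -0.010 | held Tz -0.082 j6 0.077 sd 0.013 0.020 F [2.2 4.8 0.3] d [0.46 0.44] t 12.4
0.70 end Tz -0.094 j6 -0.010 | held Tz -0.071 j6 0.078 sd 0.016 0.020 F [2.  4.4 0.3] d [0.52 0.51] t 12.8

0.65 end Tz 0.066 j6 0.054 | held Tz 0.045 j6 -0.034 sd 0.028 0.020 F [1.5 4.5 0.9] d [0.45 0.46] t 13.2
0.60 end Tz 0.021 j6 0.053 | held Tz 0.052 j6 -0.035 sd 0.034 0.020 F [-0.   4.6  0.4] d [0.42 0.41] t 13.6
```

```bash
python3 turn.py .6 .85 .2
```

```text
0.65 end Tz -0.122 j6 -0.012 | held Tz -0.099 j6 0.076 sd 0.032 0.020 F [1.3 5.3 0.7] d [0.46 0.44] t 13.9
0.70 end Tz -0.063 j6 -0.010 | held Tz -0.105 j6 0.078 sd 0.027 0.020 F [2.5 5.6 0.1] d [0.5 0.5] t 14.3
0.75 end Tz -0.111 j6 -0.011 | held Tz -0.097 j6 0.077 sd 0.035 0.020 F [ 1.7  5.4 -0.3] d [0.56 0.52] t 14.7
0.80 end Tz -0.074 j6 -0.022 | held Tz -0.090 j6 0.066 sd 0.017 0.020 F [2.5 5.9 0.1] d [0.61 0.52] t 15.1
0.85 end Tz -0.048 j6 -0.042 | held Tz -0.076 j6 0.046 sd 0.035 0.020 F [ 2.3  6.1 -0.1] d [0.65 0.55] t 15.5
```

The wrist joint torque, flat at 0.077, starts changing at about 0.4 N m/rad near 0.773 rad, so that is where the pad meets the module. My target is about 0.5 rad past that, 1.27 rad, where I expect j6 near -0.12.

```bash
python3 turn.py .85 1.1 .2; python3 turn.py 1.1 1.25 .2
```

```text
0.90 end Tz -0.018 j6 -0.062 | held Tz -0.027 j6 0.025 sd 0.043 0.020 F [3.1 5.3 0.3] d [0.7  0.61] t 15.9
0.95 end Tz -0.073 j6 -0.083 | held Tz -0.030 j6 0.005 sd 0.024 0.020 F [3.2 6.4 0.3] d [0.78 0.63] t 16.2
1.00 end Tz 0.014 j6 -0.103 | held Tz -0.005 j6 -0.016 sd 0.028 0.020 F [2.6 5.4 0.5] d [0.82 0.64] t 16.6
1.05 end Tz 0.011 j6 -0.124 | held Tz 0.020 j6 -0.036 sd 0.029 0.020 F [ 2.9  5.7 -0.5] d [0.87 0.65] t 17.0
1.10 end Tz 0.021 j6 -0.144 | held Tz 0.048 j6 -0.056 sd 0.022 0.020 F [ 2.8  5.8 -0.3] d [0.92 0.69] t 17.4
1.15 end Tz 0.090 j6 -0.165 | held Tz 0.064 j6 -0.077 sd 0.034 0.020 F [ 4.1  5.  -1.4] d [0.99 0.67] t 17.8
1.20 end Tz 0.018 j6 -0.185 | held Tz 0.094 j6 -0.098 sd 0.041 0.019 F [ 3.   5.6 -0.1] d [1.06 0.68] t 18.2
1.25 end Tz 0.124 j6 -0.205 | held Tz 0.097 j6 -0.118 sd 0.033 0.019 F [ 3.6  5.3 -0.3] d [1.13 0.7 ] t 18.6
```

The torque rose 0.195 N m, so the handle is about 0.48 rad past meeting (about 32 N). Now I release, retreat and look.

```bash
python3 - <<'E'
from h import *
r.command_gripper(1.0);r.hold(.3)
p=r.observe()["eef_pos"]
print(r.move_l([p[0],p[1],.26],rate=.08,f_stop=15));r.hold(.5)
o=r.observe();print(o["time"],o["eef_pos"],o["contact_force"],o["gripper_width"])
cv2.imwrite("pics/w4.png",r.snapshot("wrist"))
E
```

```text
False
21.8083 [0.48497031 0.26325229 0.25998989] [-0.39654483 -0.09642953 -0.01614878] 0.9942114290254405
```

View pics/w4.png

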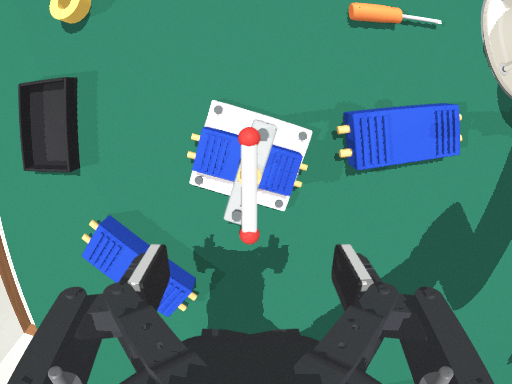

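The bar, from (249,136) to (249,236), is still aligned with the tool, so the handle kept its angle. The module lies in place and the robot is clear.

```bash
python3 -c "
from station import r
print(r.close_job())"
```

```text
the job is handed in; nothing more can be done
None
```

The blue module is clamped: I turned the handle 1.25 rad clockwise, about 0.48 rad past contact (roughly 32 N pad force, estimated from torque), let go, backed the arm clear, left the other clamp untouched, and handed the job in at about 22 s.

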